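Hold a keyed shaft home in a pulley

ROBOT

A 7-joint arm with a two-finger parallel gripper is mounted at the origin on a cart in front of the work surface, level with it; the furniture and walls round the work are solid. World frame = base frame: x ahead of the robot, y to its left, z up, the work surface at z = 0. Lengths are in m, angles in rad, forces in N, time in s.
With the tool pointing down it reaches from about 0.425 to 0.875 m from the base axis. Payload 9.9 kg.
Tool frame: the origin (TCP) lies at the very end of the fingers, on their centre line; the grasp point (between the pads) lies 19 mm behind it; z points along the fingers, x is the direction in which the jaws open and shut, and the axes are right-handed (so a half turn about z gives the same grasp; the last joint's range is limited). The gripper opens to 85 mm and grips with 20 to 120 N. Pads are 22 mm wide; open, the fingers measure 114 mm over their backs; the gripper's body (76 mm by 85 mm) begins 54 mm behind the grasp point. The pads swing forward as they close: fully open they stand 13 mm farther back than shut.
Start: joints at [-1.411, 0.576, 0.025, 1.437, -0.015, 1.129, -0.057], TCP at [0.163, 0.655, 0.231] pointing down, gripper open.
Joint ranges: [-2.76, 2.76], [-0.34, 2.15], [-1.52, 1.57], [0.19, 2.46], [-1.09, 4.23], [0.17, 1.99], [-2.82, 2.82]. Speed limits (rad/s): [2.22, 2.22, 3.01, 3.01, 3.14, 3.14, 3.14].

INTERFACE

Orientations are given as a unit quaternion [w, x, y, z].
In Python, from bench import telemetry, viewer, sign_off gives the robot as it stands.
- The arm moves only by the tool carry_out, never from a script. Its argument "series" is a list of rows, each a list of 2 entries, a list of its own where there are three numbers: the shift along the world's x, y, z in mm, then the turn about the world's z in rad. A call has 1 to 12 rows; each row is the pose to reach, as a shift and turn from the pose commanded when the call began; what a row does not reach only later rows make up. A row lasts 1/12 s, in which the tool goes at most 41.7 mm and 7.16 degrees, less where a joint would pass 70% of its speed; a pose out of reach is approached as far as the arm can. A call with a gripper value outside its range is refused whole. "claw" is the finger opening in mm, from 0 to 85.4, set as the call begins (left out, the last holds). The fingers move at their own pace and stop on an object; "grip_force" is the grip in N (left out, the last holds). Time passes only in rows, so rows that repeat a pose let the fingers close. It gives the time, the measured TCP pose, the force and the opening at its end, in the units of the state.
- telemetry.read_state(): the state, without advancing time (a new reading comes with each control period).
- viewer.grab_frame(name): name is "scene" or "top" or "wrist"; returns a dict with "color" (420x560x3 uint8, red, green, blue), "mtx" (3x3 intrinsics, pixels), "k1" (the pictures are not rectified: a ray, as slopes to the right and down, at radius r is drawn at 1 + k1 r^2 times it, then the intrinsics apply), "rvec" (rotation vector, rad) and "tvec" (3), from world to camera coordinates, as OpenCV has them; the wrist camera has in their place "T_tool_cam" (4x4, takes a point from camera to tool coordinates, whose origin is the TCP and whose axes are the tool frame's). Camera axes: x right, y down, z forward; pixel columns grow to the right and rows downward; lengths in m; the calibration is good to about 2 mm. A picture is of the moment at which its call begins: read the wrist's pose just before it. There is no depth.
- sign_off(): hands the job in, once; it reports no verdict.
Trained networks look in a picture, given as the dict that the camera call returned (one of the last four; its "shot" number tells which), for a name from the list of things; names that differ only in an ending like _2 or _b are one class to them, and where a whole thing is asked for, a point or a joint stands for the part that bears it (a point fixed in the world has none). Each returns a list of dicts, best first, with "confidence" (0 to 1); they miss things now and then, are a little off and sometimes report something else, mostly with a low value. They report only what shows in the picture. A call takes as long as a camera call.
- viewer.silhouettes(picture, label): "pixels" (420x560 bool, what is visible of it) and "box" ([left, top, right, bottom] in pixels, round what is visible of it).
- viewer.pinpoint(picture, label): "pixel" ([column, row] in pixels: a listed point, or the origin of a listed thing).
The state is a dict: "t": time; "joint_pos": joint angles; "dq": joint speeds; "joint_torque": joint torques, N m; "ee_pos": TCP position; "tool_rot": TCP orientation; "contact_force": force on the tool from outside, world axes, zero at the start; "wrist_torque": the same for the moment, N m; "gripper_width": finger opening in m.
Only numpy, scipy, OpenCV 4.12 (cv2) and the standard library are available. Lean on these libraries where they do the work, as an engineer would, in place of code of your own. Each camera call takes 0.05 s, during which the arm holds its last target. There are 200 camera calls.

TASK

Lift the keyed shaft by its black handle up and off its fork, push it down into the bore of the clamped pulley, turning it until the key slips into the keyway, and keep pushing against the spring ejector until its collar is fully home on the hub face. Finish while holding: still gripping the handle and still pushing the shaft home. Leave the oil bottle, the loose bush and the grease tin where they stand.

Things in the scene. Friction and masses are not known exactly. Their poses are not given: they have to be found in the camera images.
- shaft: keyed steel shaft, 0.2 kg, 96 mm tall, hanging upright; origin at its lower tip on the axis, z up, key to its -x. From the tip: 20 mm diameter to z 34 (lowest 4 mm tapered to 14); brass key 6 mm wide, out to 13.5 mm from the axis, z 10 to 32; collar 32 mm diameter z 34 to 40; neck 14 mm to z 60; flange 34 mm to z 64; black handle z 64 to 96
- shaft_seat (a point): on the shaft's axis, at the underside of its collar (34 mm above the tip)
- shaft_grip (a point): on the shaft's axis in the black handle block, 82 mm above the tip; the block is 40 mm along the shaft's x and 16 mm along its y (grip it across y), 32 mm tall from z 64 to 96, with a red line on top on the key's side. Grip it firmly: 70 N does not slip
- hanger: grey steel fork on a foot 85 x 76 mm, fixed; origin on the bench under the hanging shaft's axis. Two prongs 5 mm thick, tops 85 mm above the bench, with an 18 mm slot open to the hanger's -x; the shaft's neck hangs in the slot, its flange on the prongs. Post at +x, no higher than the prongs
- hanger_fork (a point): middle of the slot at prong-top height. The yellow prong ends (23 to 28 mm from here towards -x) turn up 5 mm above the prong tops, so lift the shaft more than 5 but less than 15 mm (then its collar meets the prongs from below), then draw it at least 50 mm towards the hanger's -x before raising it further
- pulley: steel spoked V-pulley, 94 mm diameter, on an aluminium fixture plate 112 x 112 mm, all fixed, never turning; origin on the bench under the bore's axis, z up, keyway to its -x. Hub face 41 mm diameter, 75 mm above the bench; only the two toe-clamp bolts on the rim (51 mm off the axis at +y and -y) stand higher, 77 mm
- pulley_bore (a point): centre of the upright bore at the hub face, axes as the pulley's. Brass-lined bore, 21.6 mm diameter; keyway 8 mm wide, out to 15 mm from the axis, at -x, by red lines on hub and plate. With the tip 10 mm down, the key lands on the face and goes on only when shaft and pulley have the same yaw (within about 0.08 rad, not half a turn off). Home: tip 34 mm below the face
- ejector (a joint): spring ejector pad (brass) in the bore: travel pressed down in m, 0 to 0.020. At 0 its top is 18 mm below the hub face; the shaft's tip meets it there with 5 N and has pressed it 0.016 with 10 N when home; it pushes the shaft back up when it is let go
- oil_bottle: plastic oil bottle with a red spout, 57 mm diameter, 165 mm tall, bystander; origin centre of underside
- bush: pale flanged bush, 40 mm diameter, 26 mm tall, standing loose on the bench, bystander; origin centre of underside
- grease_tin: round blue tin, 92 mm diameter, 46 mm tall, bystander; origin centre of underside

How it is judged:
On the way:
1. the shaft is held in the fingers, off the fork and clear of it (contact force between the fingers and shaft above 0.5 N and contact force between hanger and shaft below 0.05 N and horizontal distance between shaft and hanger_fork above 0.045 m and height (world z) of shaft above 0.02 m), for 0.2 s.
At the end, for the whole second after the job is handed in: collar within 2 mm of the hub face, centred to 3 mm, upright to 0.08 rad, keyed to 0.15 rad; ejector pressed over 13.5 mm, pushed with over 4 N; fingers still on the handle (over 4 N, within 30 mm of its middle); bystanders within 30 mm of their places (z of shaft_seat in the frame of pulley_bore between -0.003 and 0.002 m and horizontal distance between shaft_seat and pulley_bore below 0.003 m and angle between shaft's own z axis and vertical below 0.08 rad and angle between the x axis of shaft and the x axis of pulley, either way round below 0.15 rad and value of joint ejector above 0.0135 m and contact force between shaft and pulley above 4 N and contact force between the fingers and shaft above 4 N and distance between the grasp point and shaft_grip below 0.03 m and distance of each of oil_bottle, bush, grease_tin from where it was at the start of the episode below 0.03 m); the arm keeps its last pose, push and grip.
It fails at once if the oil bottle, the bush or the grease tin was pushed more than 30 mm, or the bottle tipped over (distance of any of oil_bottle, bush, grease_tin from where it was at the start of the episode above 0.03 m or angle between oil_bottle's own z axis and vertical above 0.5 rad).
It also fails if it takes over 40 s, if anything falls off the work surface, if the arm or the gripper's body presses on something with over 40 N, if the wrist force passes 120 N, or if a joint passes its speed limit or range.

## Working session

There is one attempt and no reset: what is moved stays moved. The work goes in short steps, Python scripts to look and compute and a tool call to move; the robot and the scene stay as the last step left them, time stands still between calls to the robot, and variables do not carry over. Pictures are saved under pics/ and viewed, about 8 in all and at most 12, crops included, and the job is handed in when it is done.

Besides the shell and the picture viewer there is one more tool, called after "Call:" by a JSON object that holds its "api" and its "payload". carry_out: Moves the arm, as the interface text tells. Its arguments: {"type":"object","properties":{"series":{"type":"array"},"claw":{"type":"number"},"grip_force":{"type":"number"}},"required":["series"]}

```bash
mkdir -p pics; cat > h.py <<'E'
import numpy as np, cv2
from bench import telemetry, viewer
def ray(p,px):
    K=np.array(p["mtx"],float);k=p["k1"]
    u=cv2.undistortPoints(np.array([[px]],float),K,np.array([k,0,0,0.]))[0,0]
    d=np.array([u[0],u[1],1.])
    if "T_tool_cam" in p:
        T=p["T_wc"];return T[:3,3],T[:3,:3]@d
    R=cv2.Rodrigues(np.array(p["rvec"],float))[0];t=np.array(p["tvec"],float).ravel()
    return -R.T@t,R.T@d
def atz(p,px,z):
    o,d=ray(p,px);return o+d*(z-o[2])/d[2]
def proj(p,X):
    X=np.atleast_2d(np.array(X,float));K=np.array(p["mtx"],float);D=np.array([p["k1"],0,0,0.])
    if "T_wc" in p:
        M=np.linalg.inv(p["T_wc"]);rv=cv2.Rodrigues(M[:3,:3])[0];tv=M[:3,3]
    else: rv=np.array(p["rvec"],float);tv=np.array(p["tvec"],float)
    return cv2.projectPoints(X,rv,tv,K,D)[0][:,0]
def grab(name,save=None):
    if name=="wrist":
        from scipy.spatial.transform import Rotation as Ro
        s=telemetry.read_state();q=s["tool_rot"];W=np.eye(4)
        W[:3,:3]=Ro.from_quat([q[1],q[2],q[3],q[0]]).as_matrix();W[:3,3]=s["ee_pos"]
    p=viewer.grab_frame(name)
    if name=="wrist": p["T_wc"]=W@np.array(p["T_tool_cam"])
    if save: cv2.imwrite("pics/"+save,p["color"][:,:,::-1])
    return p
E
python3 - <<'E'
from h import *
np.set_printoptions(precision=4,suppress=True)
s=telemetry.read_state();print({k:np.round(v,3) for k,v in s.items()})
H=dict(shaft_grip=.103,hanger_fork=.085,pulley_bore=.075,hanger=0,pulley=0,oil_bottle=0,bush=0,grease_tin=0)
ims=[]
for n in("scene","top"):
    p=grab(n);ims.append(p["color"])
    for l,z in H.items():
        for r in viewer.pinpoint(p,l)[:2]: print(n,l,np.round(r["pixel"]),round(r["confidence"],2),atz(p,r["pixel"],z)[:2])
    cv2.imwrite(f"pics/{n}.png",p["color"][:,:,::-1])
cv2.imwrite("pics/both.png",cv2.resize(np.vstack(ims),None,fx=.71,fy=.71)[:,:,::-1])
E
```

```text
{'t': np.float64(0.0), 'joint_pos': array([-1.411,  0.577,  0.025,  1.438, -0.015,  1.129, -0.057]), 'dq': array([ 0.002, -0.001,  0.002,  0.001, -0.002, -0.001,  0.   ]), 'joint_torque': array([ -0.001, -76.574,   2.25 , -28.598,   0.015,   0.013,  -0.   ]), 'ee_pos': array([0.163, 0.655, 0.23 ]), 'tool_rot': array([ 0.001,  0.788,  0.616, -0.001]), 'contact_force': array([0.44 , 0.348, 0.522]), 'wrist_torque': array([-0.011,  0.012, -0.006]), 'gripper_width': np.float64(0.085)}
scene shaft_grip [318. 236.] 0.61 [ 0.4684 -0.2616]
scene hanger_fork [323. 234.] 0.74 [ 0.5022 -0.258 ]
scene pulley_bore [195. 168.] 0.91 [0.548  0.2355]
scene pulley_bore [320. 233.] 0.72 [ 0.5102 -0.2482]
scene hanger [315. 262.] 0.96 [ 0.4812 -0.2556]
scene pulley [196. 186.] 0.97 [0.5514 0.2459]
scene pulley [401. 265.] 0.59 [ 0.6032 -0.4445]
scene oil_bottle [279. 194.] 0.66 [ 0.6763 -0.0037]
scene bush [232. 235.] 0.64 [ 0.4321 -0.0118]
scene grease_tin [197. 184.] 0.73 [0.5578 0.2471]
scene grease_tin [400. 263.] 0.68 [ 0.6076 -0.4415]
top shaft_grip [354. 236.] 0.57 [ 0.4912 -0.2544]
top hanger_fork [353. 237.] 0.97 [ 0.4921 -0.2545]
top pulley_bore [170. 214.] 0.72 [0.5476 0.2273]
top hanger [350. 247.] 0.62 [ 0.4793 -0.2559]
top pulley [169. 220.] 0.93 [0.5464 0.2454]
top oil_bottle [261. 178.] 0.92 [ 0.6695 -0.0083]
top bush [262. 263.] 0.54 [ 0.431  -0.0167]
top grease_tin [418. 205.] 0.86 [ 0.5989 -0.45  ]
top grease_tin [347. 244.] 0.6 [ 0.4864 -0.2499]
```

View pics/top.png

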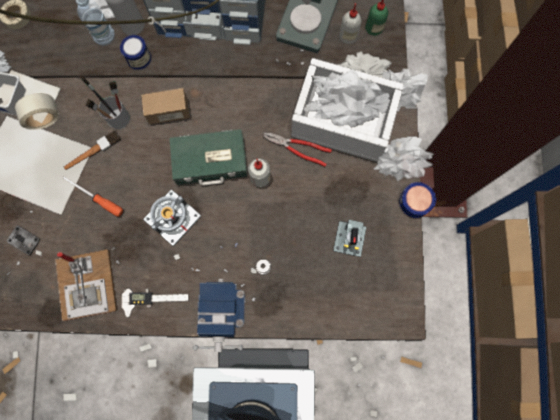

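View pics/scene.png

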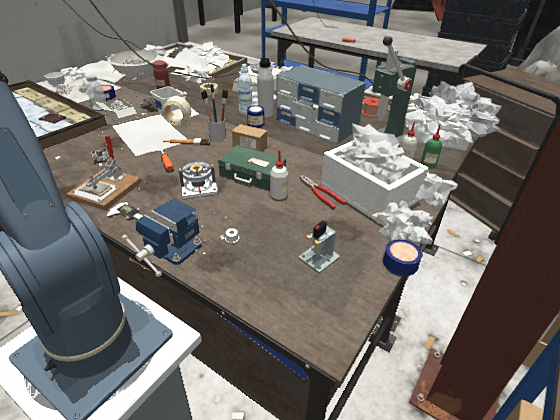

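Call:
{"api": "carry_out", "payload": {"series": [[[30,-35,15],0],[[60,-70,30],0],[[90,-105,50],0],[[120,-140,70],0],[[150,-175,80],0],[[180,-210,80],0],[[210,-245,80],0],[[240,-280,80],0],[[270,-315,80],0],[[300,-350,80],0],[[330,-385,80],0],[[345,-400,80],0]]}}

```text
t: 1.9
ee_pos: [0.4816, 0.2838, 0.3116]
tool_rot: [-0.0, 0.788, 0.616, 0.0]
contact_force: [0.3, 1.3, 0.8]
gripper_width: 0.0852
```

```bash
python3 - <<'E'
from h import *
np.set_printoptions(precision=4,suppress=True)
p=grab("wrist","w1.png");s=telemetry.read_state();print(s["t"],s["ee_pos"],s["tool_rot"],s["joint_pos"],p["T_tool_cam"])
for l,z in dict(pulley_bore=.075,pulley=0).items():
    for r in viewer.pinpoint(p,l)[:2]: print(l,np.round(r["pixel"]),round(r["confidence"],2),atz(p,r["pixel"],z))
E
```

```text
1.95 [0.4879 0.275  0.3117] [0.0031 0.7911 0.6117 0.0004] [-0.7045  0.3418  0.1483  1.6228 -0.0471  1.1794  0.7697] [[ 1.      0.0008 -0.     -0.0004]
 [-0.0007  0.9574  0.2887 -0.0731]
 [ 0.0002 -0.2887  0.9574 -0.1427]
 [ 0.      0.      0.      1.    ]]
pulley_bore [253. 241.] 0.91 [0.5518 0.2335 0.075 ]
pulley [260. 221.] 0.96 [0.5509 0.2402 0.    ]
```

View pics/w1.png

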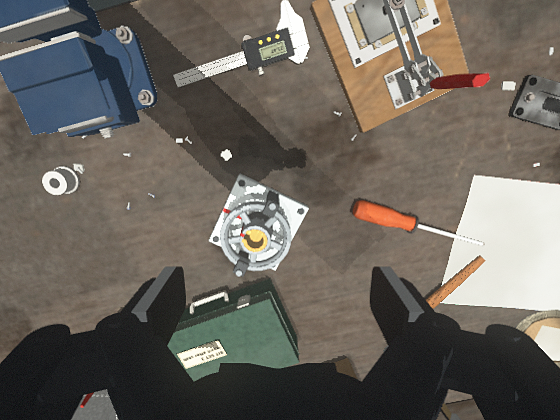

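```bash
cat >> h.py <<'E'
def rect(p,c,z,half,n=600):
    "metric top view at height z: image up = world +x, image left = world +y"
    g=np.linspace(half,-half,n);X,Y=np.meshgrid(c[0]+g,c[1]+g,indexing='ij')
    uv=proj(p,np.stack([X.ravel(),Y.ravel(),np.full(X.size,z)],1)).reshape(n,n,2).astype(np.float32)
    return cv2.remap(p["color"],uv[...,0],uv[...,1],cv2.INTER_CUBIC)
E
python3 - <<'E'
from h import *
np.set_printoptions(precision=4,suppress=True)
p=grab("wrist");s=telemetry.read_state();print(s["t"],s["ee_pos"],s["tool_rot"])
for l,z in dict(pulley_bore=.075,pulley=0).items():
    for r in viewer.pinpoint(p,l)[:1]: print(l,np.round(r["pixel"]),round(r["confidence"],2),atz(p,r["pixel"],z))
c=[.550,.236]
a=rect(p,c,.075,.08,400);b=rect(p,c,.012,.08,400)
im=np.hstack([a,b])
cv2.imwrite("pics/p2.png",im[:,:,::-1])
for nm,i,m in(("hub",a,.022),("plate",b,.08)):
    i=i.astype(int);red=(i[...,0]>110)&(i[...,1]<70)&(i[...,2]<70)
    n,L,st,ce=cv2.connectedComponentsWithStats(red.astype(np.uint8))
    for k in range(1,n):
        if st[k,4]>12: print(nm,st[k,4],ce[k],"world",c[0]+.08-ce[k][1]*.16/399,c[1]+.08-ce[k][0]*.16/399)
E
```

```text
2.1 [0.4814 0.2844 0.3112] [0.     0.7888 0.6146 0.    ]
pulley_bore [255. 238.] 0.89 [0.5495 0.2348 0.075 ]
pulley [259. 221.] 0.73 [0.5522 0.235  0.    ]
hub 30 [236.0667 227.2667] world 0.5388654970760234 0.22133667502088555
hub 45 [227.6444 282.9111] world 0.5165519353940407 0.22471400724032303
hub 138 [258.7174 311.9928] world 0.5048901238603756 0.21225367767244196
plate 43 [268.7209 174.1628] world 0.5601602844320103 0.20824223349070348
plate 64 [258.6719 239.4844] world 0.5339661654135338 0.2122719298245614
plate 184 [294.9728 273.212 ] world 0.520441320693037 0.19771515745886456
```

View pics/p2.png

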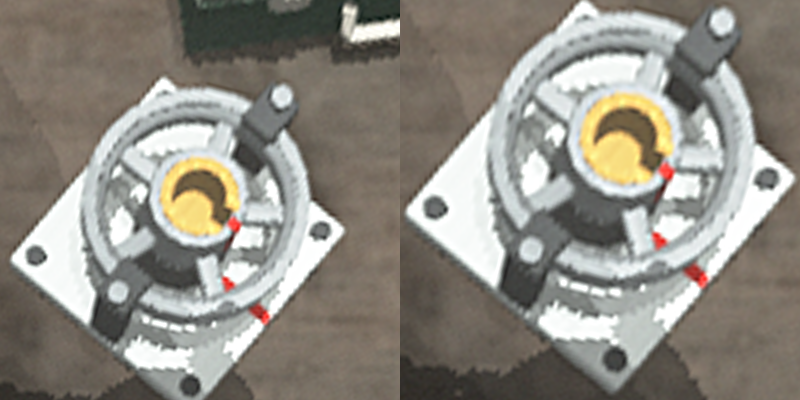

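Call:
{"api": "carry_out", "payload": {"series": [[[1,-41,0],-0.05],[[2,-82,0],-0.1],[[3,-123,0],-0.15],[[4,-164,0],-0.2],[[5,-205,0],-0.25],[[6,-246,0],-0.3],[[7,-287,0],-0.35],[[8,-328,0],-0.4],[[8,-369,0],-0.45],[[8,-410,0],-0.5],[[8,-450,0],-0.5],[[8,-490,0],-0.5]]}}

```text
t: 3.2
ee_pos: [0.4891, -0.2044, 0.3113]
tool_rot: [-0.0, 0.915, 0.403, 0.0]
contact_force: [2.0, 0.2, 0.8]
gripper_width: 0.0853
```

Call:
{"api": "carry_out", "payload": {"series": [[[0,-30,-10],0],[[0,-45,-20],0],[[0,-45,-20],0],[[0,-45,-20],0]]}}

```text
t: 3.53
ee_pos: [0.4889, -0.2483, 0.2906]
tool_rot: [-0.001, 0.916, 0.402, -0.0]
contact_force: [-0.7, -0.4, 1.3]
gripper_width: 0.0853
```

```bash
python3 - <<'E'
from h import *
np.set_printoptions(precision=4,suppress=True)
p=grab("wrist","w3.png");s=telemetry.read_state();print(s["t"],s["ee_pos"],s["tool_rot"],s["joint_pos"])
for l,z in dict(shaft_grip=.103,hanger_fork=.085,hanger=0).items():
    for r in viewer.pinpoint(p,l)[:1]: print(l,np.round(r["pixel"]),round(r["confidence"],2),atz(p,r["pixel"],z))
c=[.490,-.254]
a=rect(p,c,.117,.08,400);b=rect(p,c,.085,.08,400)
cv2.imwrite("pics/p4.png",np.hstack([a,b])[:,:,::-1])
E
```

```text
3.5833 [ 0.4893 -0.2476  0.291 ] [-0.0005  0.9153  0.4028  0.0001] [ 0.0751  0.3624  0.4438  1.6916 -0.1702  1.1266  1.3964]
shaft_grip [275. 179.] 0.71 [ 0.48   -0.2439  0.103 ]
hanger_fork [275. 197.] 0.25 [ 0.4973 -0.2594  0.085 ]
hanger [278. 176.] 0.96 [ 0.4933 -0.2505  0.    ]
```

View pics/p4.png

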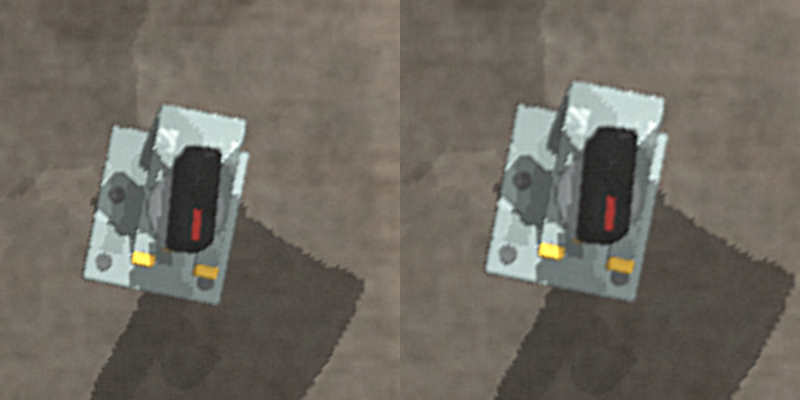

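```bash
python3 - <<'E'
from h import *
np.set_printoptions(precision=4,suppress=True)
p=grab("wrist");s=telemetry.read_state();print(s["t"],s["ee_pos"])
c=[.490,-.254];h=.035;n=600
a=rect(p,c,.121,h,n);b=a.astype(int)
cv2.imwrite("pics/p5.png",a[:,:,::-1])
W=lambda q:(c[0]+h-q[1]*2*h/(n-1),c[1]+h-q[0]*2*h/(n-1))
for nm,m in(("red",(b[...,0]>110)&(b[...,1]<80)&(b[...,2]<80)),("black",b.max(2)<60),("yellow",(b[...,0]>150)&(b[...,1]>110)&(b[...,2]<80))):
    k=cv2.findContours(m.astype(np.uint8),cv2.RETR_EXTERNAL,cv2.CHAIN_APPROX_NONE)[0]
    for q in sorted(k,key=cv2.contourArea)[-2:]:
        r=cv2.minAreaRect(q);print(nm,r,W(r[0]))
E
```

```text
3.7833 [ 0.4894 -0.2478  0.2917]
red ((281.4703063964844, 389.79705810546875), (28.955583572387695, 104.57840728759766), 5.710593223571777) (0.4794477561479419, -0.2518930241197895)
black ((138.0, 84.0), (4.0, 4.0), 90.0) (0.5151836393989984, -0.23512687813021704)
black ((271.6656799316406, 305.6329040527344), (160.95767211914062, 359.1086120605469), 5.622400283813477) (0.48928330002722636, -0.2507472413943487)
yellow ((102.79896545410156, 509.42266845703125), (75.73997497558594, 37.370506286621094), 2.602562189102173) (0.4654681355726341, -0.2310132346941354)
yellow ((314.98291015625, 547.85498046875), (75.0607681274414, 40.14448547363281), 11.725111961364746) (0.46097688041266693, -0.2558093551100793)
```

View pics/p5.png

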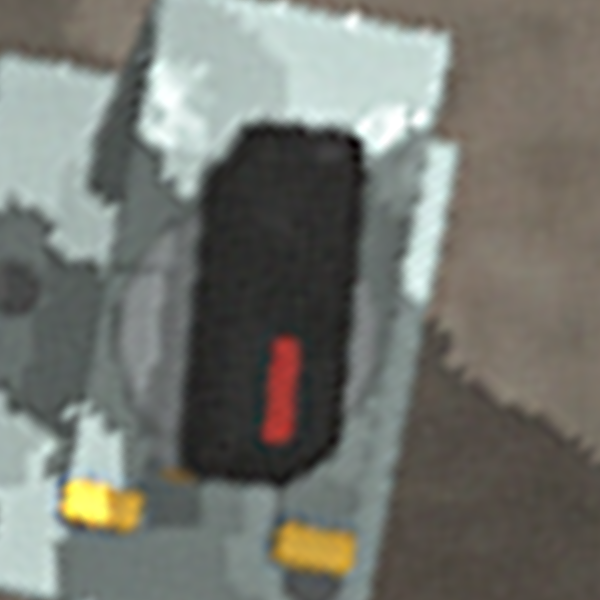

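Call:
{"api": "carry_out", "payload": {"series": [[[1,-5,-20],0.12],[[1,-5,-40],0.24],[[1,-5,-65],0.36],[[1,-5,-90],0.48],[[1,-5,-115],0.6],[[1,-5,-135],0.64],[[1,-5,-135],0.64],[[1,-5,-135],0.64]], "grip_force": 100}}

```text
t: 4.45
ee_pos: [0.4896, -0.2537, 0.1562]
tool_rot: [-0.001, 0.743, 0.669, -0.0]
contact_force: [-0.0, -0.0, 0.2]
gripper_width: 0.0853
```

```bash
python3 - <<'E'
from h import *
np.set_printoptions(precision=4,suppress=True)
p=grab("wrist","w6.png");s=telemetry.read_state();print(s["t"],s["ee_pos"],s["tool_rot"],s["joint_pos"],s["contact_force"])
c=[.490,-.254];h=.045;n=600
a=rect(p,c,.121,h,n);b=a.astype(int)
W=lambda q:(c[0]+h-q[1]*2*h/(n-1),c[1]+h-q[0]*2*h/(n-1))
for nm,m in(("red",(b[...,0]>110)&(b[...,1]<80)&(b[...,2]<80)),("black",b.max(2)<60),("yellow",(b[...,0]>150)&(b[...,1]>110)&(b[...,2]<80))):
    k=cv2.findContours(m.astype(np.uint8),cv2.RETR_EXTERNAL,cv2.CHAIN_APPROX_NONE)[0]
    for q in sorted(k,key=cv2.contourArea)[-2:]:
        r=cv2.minAreaRect(q);print(nm,r,W(r[0]))
u=[s["ee_pos"][0],s["ee_pos"][1],.121];v=W((0,0));g=((c[1]+h-u[1])/(2*h)*(n-1),(c[0]+h-u[0])/(2*h)*(n-1))
a=np.ascontiguousarray(a);cv2.drawMarker(a,(int(g[0]),int(g[1])),(0,255,0),1,20);cv2.imwrite("pics/p6.png",a[:,:,::-1])
E
```

```text
4.5 [ 0.4903 -0.2542  0.1571] [0.0003 0.7433 0.6689 0.0002] [ 0.2342  0.4856  0.2362  1.8684 -0.1523  0.8041  2.0155] [ 0.1169 -0.135  -0.1176]
red ((285.81683349609375, 369.3316955566406), (19.602231979370117, 82.48858642578125), 5.710593223571777) (0.4795077585974998, -0.25194409852195065)
black ((115.0, 503.5), (3.0, 0.0), -90.0) (0.45934891485809687, -0.22627879799666112)
black ((290.37054443359375, 320.8475341796875), (102.54769134521484, 303.79644775390625), 6.394398212432861) (0.48679252407984663, -0.2526282954908572)
yellow ((181.58253479003906, 493.0771179199219), (55.609825134277344, 30.713476181030273), 11.040940284729004) (0.4609149572407463, -0.23628285163790239)
yellow ((335.34686279296875, 525.80419921875), (54.777069091796875, 33.82051467895508), 10.784297943115234) (0.45599769961654846, -0.2593860060957716)
```

View pics/p6.png

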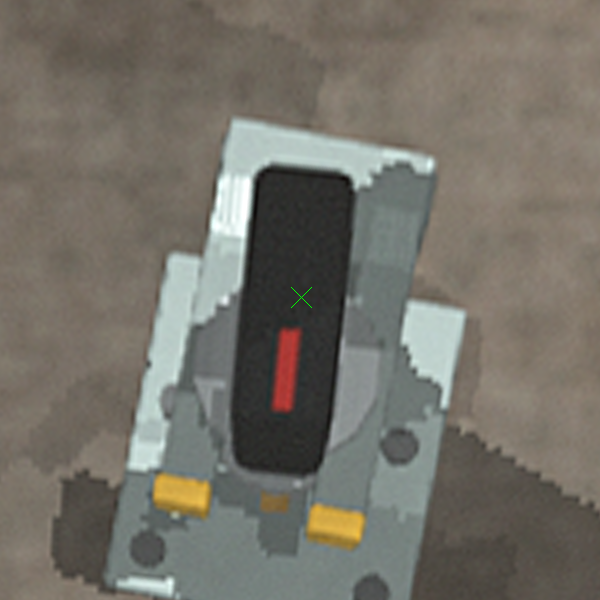

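Call:
{"api": "carry_out", "payload": {"series": [[[0,1,-25],0],[[0,1,-50],0],[[0,1,-62],0],[[0,1,-62],0]]}}

```text
t: 4.83
ee_pos: [0.4896, -0.2528, 0.0935]
tool_rot: [-0.001, 0.743, 0.669, -0.0]
contact_force: [0.0, 0.2, 0.1]
gripper_width: 0.0857
```

Call:
{"api": "carry_out", "payload": {"series": [[[0,0,0],0],[[0,0,0],0],[[0,0,0],0],[[0,0,0],0],[[0,0,0],0],[[0,0,0],0]], "claw": 5, "grip_force": 100}}

```text
t: 5.33
ee_pos: [0.4901, -0.2535, 0.0949]
tool_rot: [0.0, 0.743, 0.669, 0.0]
contact_force: [-2.8, 0.9, 11.2]
gripper_width: 0.0143
```

Call:
{"api": "carry_out", "payload": {"series": [[[0,0,4],0],[[0,0,8],0],[[0,0,10],0],[[0,0,10],0],[[0,0,10],0]]}}

```text
t: 5.75
ee_pos: [0.4897, -0.2534, 0.1042]
tool_rot: [0.0, 0.743, 0.669, 0.0]
contact_force: [0.4, 0.4, -2.3]
gripper_width: 0.0141
```

```bash
python3 - <<'E'
from h import *
p=grab("scene");s=telemetry.read_state();print(s["t"],s["ee_pos"],s["contact_force"],s["gripper_width"])
x,y=proj(p,[[.49,-.253,.1]])[0].astype(int);print(x,y)
c=p["color"][y-60:y+60,x-70:x+70]
q=grab("wrist")
cv2.imwrite("pics/p7.png",np.hstack([cv2.resize(c,(490,420),interpolation=2),q["color"][:,150:450]])[:,:,::-1])
E
```

```text
5.8 [ 0.48963602 -0.25333448  0.1040794 ] [ 0.41487516 -0.34743108 -2.54750253] 0.014492085566140421
318 231
```

View pics/p7.png

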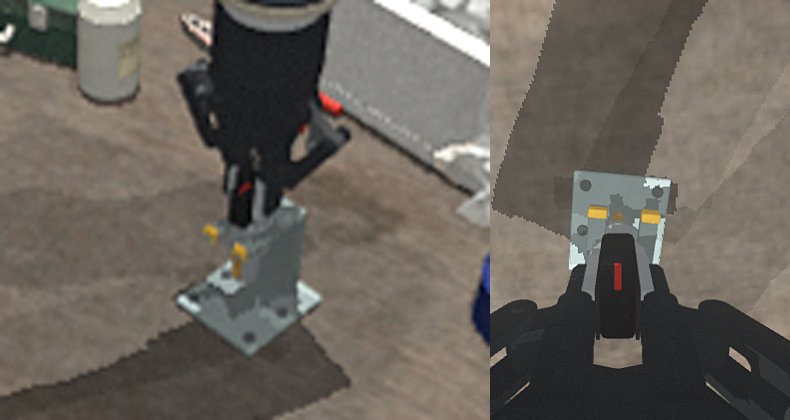

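Call:
{"api": "carry_out", "payload": {"series": [[[-15,3,0],0],[[-30,6,0],0],[[-45,9,0],0],[[-55,11,0],0],[[-62,12,0],0],[[-62,12,0],0],[[-62,12,0],0]]}}

```text
t: 6.43
ee_pos: [0.4282, -0.2416, 0.1043]
tool_rot: [0.0, 0.743, 0.669, 0.0]
contact_force: [1.6, -1.2, -2.8]
gripper_width: 0.0142
```

Call:
{"api": "carry_out", "payload": {"series": [[[0,0,20],0],[[0,0,45],0],[[5,30,65],0.12],[[20,60,65],0.24],[[35,95,65],0.36],[[50,130,65],0.48],[[60,170,65],0.6],[[70,210,65],0.72],[[80,250,65],0.84],[[90,290,65],0.96],[[95,330,65],0.97],[[100,370,65],0.97]]}}

```text
t: 7.43
ee_pos: [0.5288, 0.1311, 0.1692]
tool_rot: [0.0, 0.345, 0.939, 0.0]
contact_force: [1.3, -0.1, -1.8]
gripper_width: 0.0144
```

Call:
{"api": "carry_out", "payload": {"series": [[[8,35,0],0],[[15,70,0],0],[[20,95,0],0],[[22,105,0],0],[[22,105,0],0],[[22,105,0],0]]}}

```text
t: 7.93
ee_pos: [0.5498, 0.2335, 0.1687]
tool_rot: [-0.0, 0.345, 0.939, -0.0]
contact_force: [1.1, -0.7, -2.2]
gripper_width: 0.0143
```

```bash
python3 - <<'E'
from h import *
np.set_printoptions(precision=4,suppress=True)
p=grab("wrist");s=telemetry.read_state();print(s["t"],s["ee_pos"],s["tool_rot"],s["joint_pos"])
cv2.imwrite("pics/w8.png",cv2.resize(p["color"][120:420,140:420],(560,600),interpolation=2)[:,:,::-1])
for l,z in dict(pulley_bore=.075,shaft_grip=s["ee_pos"][2]+.012,shaft=s["ee_pos"][2]-.0695).items():
    for r in viewer.pinpoint(p,l)[:1]: print(l,np.round(r["pixel"]),round(r["confidence"],2),atz(p,r["pixel"],z))
e=s["ee_pos"];print("proj tip,key axis top",proj(p,[[e[0],e[1],e[2]-.0695],[e[0],e[1],e[2]+.0265]]))
# bolts & red line seen
c=[.551,.236]
b=rect(p,c,.075,.08,400);cv2.imwrite("pics/p8.png",b[:,:,::-1])
E
```

```text
7.9833 [0.5499 0.2323 0.1689] [ 0.      0.3455  0.9384 -0.0006] [-0.4414  0.5192 -0.0577  1.7315  0.0379  0.8929  1.9207]
shaft_grip [277. 285.] 0.59 [0.5509 0.2339 0.1809]
proj tip,key axis top [[276.9078 224.1195]
 [276.6797 298.792 ]]
```

View pics/w8.png

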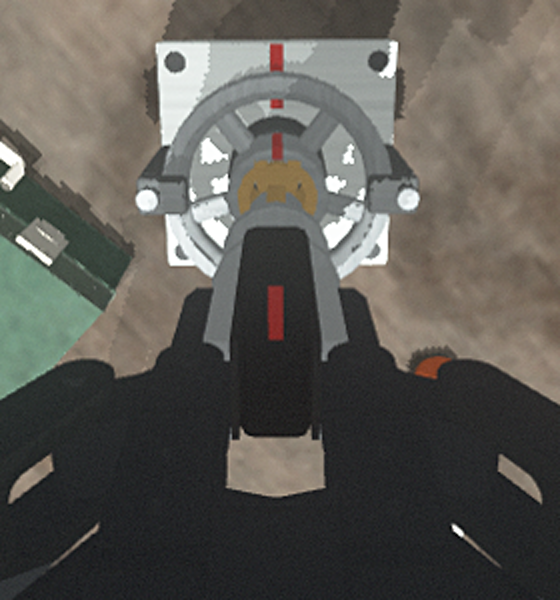

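```bash
python3 - <<'E'
from h import *
np.set_printoptions(precision=4,suppress=True)
p=grab("wrist");s=telemetry.read_state();e=s["ee_pos"];print(s["t"],e)
a=atz(p,(213.5,219.5),.078);b=atz(p,(344,219.5),.078);print(a,b,np.linalg.norm(a-b),(a+b)/2,np.arctan2(*(b-a)[[1,0]]))
for q in((277,150),(278.5,189)): print(atz(p,q,.075))
# handle in picture: red line middle at top of handle
r=p["color"].astype(int);m=(r[...,0]>110)&(r[...,1]<80)&(r[...,2]<80)
n,L,st,ce=cv2.connectedComponentsWithStats(m.astype(np.uint8))
for k in range(1,n):
    if st[k,4]>12: print(st[k],ce[k],atz(p,ce[k],.075),atz(p,ce[k],e[2]+.0265))
from scipy.spatial.transform import Rotation as R
E
```

```text
8.1833 [0.5499 0.232  0.1693]
[0.59   0.2013 0.078 ] [0.5128 0.2672 0.078 ] 0.10144971768501485 [0.5514 0.2343 0.078 ] 2.435475836690783
[0.518  0.1931 0.075 ]
[0.5362 0.2162 0.075 ]
[277 144   5  13  65] [279. 150.] [0.5169 0.194  0.075 ] [0.5096 0.1845 0.1958]
[277 171   6   4  20] [279.45 172.75] [0.5276 0.2071 0.075 ] [0.5148 0.1909 0.1958]
[278 188   5  13  63] [279.9841 194.1905] [0.538  0.2201 0.075 ] [0.5199 0.1972 0.1958]
[274 263   7  26 168] [277.25   275.0714] [0.5844 0.2712 0.075 ] [0.5427 0.2223 0.1958]
[349 299  16  10  77] [355.5325 303.039 ] [0.5507 0.3351 0.075 ] [0.5262 0.2536 0.1958]
```

Call:
{"api": "carry_out", "payload": {"series": [[[1,3,0],0],[[1,3,-10],0],[[1,3,-20],0],[[1,3,-24],0],[[1,3,-27],0],[[1,3,-30],0],[[1,3,-30],0],[[1,3,-30],0]]}}

```text
t: 8.85
ee_pos: [0.5507, 0.2365, 0.139]
tool_rot: [-0.0, 0.345, 0.939, -0.0]
contact_force: [0.3, -0.3, -2.3]
gripper_width: 0.0138
```

Call:
{"api": "carry_out", "payload": {"series": [[[0,0,-1],0],[[0,0,-2],0],[[0,0,-3],0],[[0,0,-3],0],[[0,0,-3],0]]}}

```text
t: 9.27
ee_pos: [0.5507, 0.2366, 0.1362]
tool_rot: [0.0, 0.345, 0.939, 0.0]
contact_force: [-0.6, -0.2, -2.0]
gripper_width: 0.0143
```

Call:
{"api": "carry_out", "payload": {"series": [[[0,0,-1],0],[[0,0,-2],0],[[0,0,-3],0],[[0,0,-4],0],[[0,0,-4],0],[[0,0,-4],0]]}}

```text
t: 9.77
ee_pos: [0.5507, 0.2366, 0.132]
tool_rot: [-0.0, 0.345, 0.939, -0.0]
contact_force: [-0.7, -0.8, -2.9]
gripper_width: 0.0142
```

Call:
{"api": "carry_out", "payload": {"series": [[[0,0,-1],0],[[0,0,-2],0],[[0,0,-3],0],[[0,0,-4],0],[[0,0,-4],0],[[0,0,-4],0]]}}

```text
t: 10.27
ee_pos: [0.5507, 0.2365, 0.1281]
tool_rot: [-0.0, 0.345, 0.939, -0.0]
contact_force: [0.5, -0.6, -2.6]
gripper_width: 0.014
```

Key is in the keyway with no jam; continuing onto the ejector.

Call:
{"api": "carry_out", "payload": {"series": [[[0,0,-2],0],[[0,0,-4],0],[[0,0,-6],0],[[0,0,-8],0],[[0,0,-10],0],[[0,0,-12],0],[[0,0,-12],0],[[0,0,-12],0]]}}

```text
t: 10.93
ee_pos: [0.5509, 0.2367, 0.1163]
tool_rot: [0.0, 0.345, 0.939, 0.0]
contact_force: [-0.6, -1.1, 5.0]
gripper_width: 0.0142
```

Call:
{"api": "carry_out", "payload": {"series": [[[0,0,-1],0],[[0,0,-2],0],[[0,0,-3],0],[[0,0,-4],0],[[0,0,-5],0],[[0,0,-5],0],[[0,0,-5],0]]}}

```text
t: 11.52
ee_pos: [0.5509, 0.2366, 0.1115]
tool_rot: [0.0, 0.345, 0.939, 0.0]
contact_force: [-0.9, -1.6, 6.4]
gripper_width: 0.0142
```

Call:
{"api": "carry_out", "payload": {"series": [[[0,0,-1],0],[[0,0,-1.5],0],[[0,0,-2],0],[[0,0,-2],0],[[0,0,-2],0]]}}

```text
t: 11.93
ee_pos: [0.551, 0.2367, 0.111]
tool_rot: [0.001, 0.345, 0.939, 0.001]
contact_force: [-6.3, -3.4, 21.4]
gripper_width: 0.0142
```

```bash
python3 - <<'E'
from h import *
p=grab("scene");s=telemetry.read_state();print(s["t"],s["ee_pos"],s["contact_force"],s["gripper_width"])
x,y=proj(p,[[.551,.236,.09]])[0].astype(int)
q=grab("wrist")
cv2.imwrite("pics/p9.png",np.hstack([cv2.resize(p["color"][y-40:y+40,x-40:x+40],(400,400),interpolation=2),cv2.resize(q["color"][150:350,180:380],(400,400),interpolation=2)])[:,:,::-1])
E
```

```text
11.9833 [0.55094312 0.23670743 0.1109684 ] [-5.39413523 -3.70562715 20.6665196 ] 0.014220488174588467
```

View pics/p9.png

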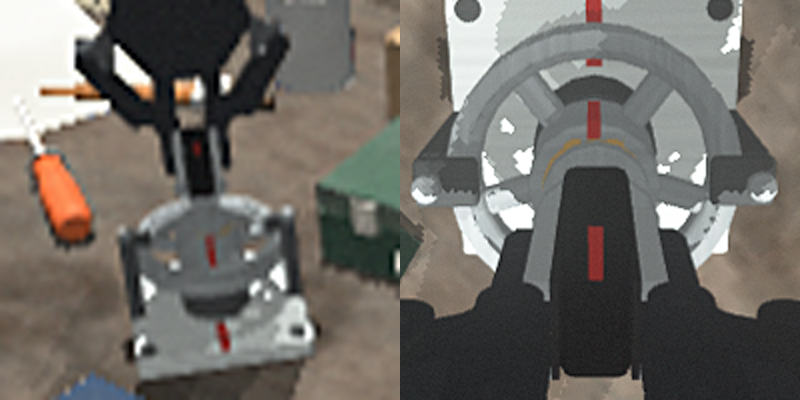

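Call:
{"api": "carry_out", "payload": {"series": [[[0,0,-0.5],0],[[0,0,-1],0],[[0,0,-1],0],[[0,0,-1],0],[[0,0,-1],0],[[0,0,-1],0]]}}

```text
t: 12.53
ee_pos: [0.551, 0.2368, 0.1109]
tool_rot: [0.001, 0.345, 0.939, 0.001]
contact_force: [-9.1, -4.6, 32.1]
gripper_width: 0.0144
```

```bash
python3 - <<'E'
from bench import sign_off
print(sign_off())
E
```

```text
the job is handed in; nothing more can be done
None
```

I lifted the shaft 10 mm by its handle, drew it about 62 mm out of the fork and carried it to the pulley. It was already turned to the keyway's measured yaw (about 0.87 rad). I pushed it down onto the ejector until it stopped, and handed in at about 12.5 s while still gripping at a 100 N setting and still pushing. The hand-in reports no verdict.

- **Key:** it slipped into the keyway with no jam. The force stayed near -2.5 N, about the shaft's own weight, past the depth where the key would land on the hub face.
- **Home:** the spring force showed up after that, then the tool stopped rigidly at a height of 0.111 m, against 0.1105 m expected with the collar home. A further 1 mm of command only raised the push from about 21 N to 32 N. The last pictures show the collar on the hub face and the red lines in line.
- **Side force:** about 10 N sideways remains from a small centring error, inside the bore's play.
- **Not measured:** the ejector travel and the collar gap are inferred from tool height and force. I did not re-measure the bottle, bush and tin, but the moves stayed clear of where they stood.

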